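# Pack the house wireless kit back into its case

### The job

The session is over: pack the house wireless kit, which is the four devices marked with coloured tape, back into the transport case, each lying flat and face up in the tray whose lining has the colour of its tape. Set them down gently, do not drop them. The belt pack and the remote without tape belong to visitors: leave those two where they lie.

Things in the scene. Friction and masses are not known exactly. Their poses are not given: they have to be found in the camera images.
- beltpack: HOUSE KIT: belt-pack radio transmitter on its back: mid-grey rounded box 84 long (x) x 50 wide (y) x 26 high mm, display on top; on its +x end a stub aerial sticks out 17 mm. A 24 mm band of RED tape round it at x = -22 mm. Origin: centre of the main body's underside; z up. 0.11 kg. Like all six devices it lies face up on the table, at any yaw, left of the case.
- tablemic: HOUSE KIT: table microphone, a mid-grey round puck, diameter 56 and 20 mm high, with a black domed grille on it (diameter 36, top at 28 mm); BLUE tape round its side and as a ring on top. Origin: centre of the main body's underside; z up. 0.16 kg.
- remote: HOUSE KIT: presenter's remote: dark grey rounded bar 105 long (x) x 36 wide (y) x 24 high mm, two round buttons on top. A 26 mm band of YELLOW tape round it at x = -22 mm. Origin: centre of the main body's underside; z up. 0.07 kg.
- sharer: HOUSE KIT: screen-sharing transmitter, a white rounded box 72 long (x) x 46 wide (y) x 26 high mm, round push button on top, steel plug sticking out 11 mm on its +x end; a 24 mm band of GREEN tape round it at x = +17 mm. Origin: centre of the main body's underside; z up. 0.09 kg.
- visitor_pack: A VISITOR'S, not house kit: same belt-pack radio transmitter on its back: mid-grey rounded box 84 long (x) x 50 wide (y) x 26 high mm, display on top; on its +x end a stub aerial sticks out 17 mm. No coloured tape. Origin: centre of the main body's underside; z up. 
- visitor_remote: A VISITOR'S, not house kit: same presenter's remote: dark grey rounded bar 105 long (x) x 36 wide (y) x 24 high mm, two round buttons on top. No coloured tape. Origin: centre of the main body's underside; z up. 
- tray_red: Tray lined in red, one of four in a dark transport case, two by two (order varies). Grey plastic, fixed, outside 134 (x) x 98 (y) x 15 high mm, inside 128 x 92. Origin: centre of its underside, 48 mm above the table; z up; liner top 5 mm, rim 15 mm above the origin. Tray centres are 136 mm apart along x, 100 mm along y.
- tray_blue: Tray lined in blue, one of four in a dark transport case, two by two (order varies). Grey plastic, fixed, outside 134 (x) x 98 (y) x 15 high mm, inside 128 x 92. Origin: centre of its underside, 48 mm above the table; z up; liner top 5 mm, rim 15 mm above the origin. The case is 284 x 212 mm, 60 mm high; the rims stand 3 mm above its edge.
- tray_yellow: Tray lined in yellow, one of four in a dark transport case, two by two (order varies). Grey plastic, fixed, outside 134 (x) x 98 (y) x 15 high mm, inside 128 x 92. Origin: centre of its underside, 48 mm above the table; z up; liner top 5 mm, rim 15 mm above the origin. Beyond x = 0.7 m stand a mixer, cups and a jar, up to 85 mm high; two more low things stand nearer the robot than the devices.
- tray_green: Tray lined in green, one of four in a dark transport case, two by two (order varies). Grey plastic, fixed, outside 134 (x) x 98 (y) x 15 high mm, inside 128 x 92. Origin: centre of its underside, 48 mm above the table; z up; liner top 5 mm, rim 15 mm above the origin. To the right, y below -0.45 m, stands a laptop, screen up (0.22 m).
Not all that is in view belongs to the job. Of the things that look like the tablemic, take the one that is farthest to the robot's left at the start.

How it is judged:
At the end, for the whole second after the job is handed in: Each taped device lies released and still in the tray of its tape's colour: origin within 45 mm along and 35 mm across the tray's centre, at most 4 mm above the liner, face up within 0.12 rad. Both visitors' devices are within 30 mm of where they lay (x of beltpack in the frame of tray_red between -0.045 and 0.045 m and y of beltpack in the frame of tray_red between -0.035 and 0.035 m and z of beltpack in the frame of tray_red between 0 and 0.009 m and angle between each of beltpack, tablemic, remote, sharer's own z axis and vertical below 0.12 rad and linear speed of each of beltpack, tablemic, remote, sharer below 0.02 m/s and x of tablemic in the frame of tray_blue between -0.045 and 0.045 m and y of tablemic in the frame of tray_blue between -0.035 and 0.035 m and z of tablemic in the frame of tray_blue between 0 and 0.009 m and x of remote in the frame of tray_yellow between -0.045 and 0.045 m and y of remote in the frame of tray_yellow between -0.035 and 0.035 m and z of remote in the frame of tray_yellow between 0 and 0.009 m and x of sharer in the frame of tray_green between -0.045 and 0.045 m and y of sharer in the frame of tray_green between -0.035 and 0.035 m and z of sharer in the frame of tray_green between 0 and 0.009 m and distance of each of visitor_pack, visitor_remote from where it was at the start of the episode below 0.03 m); the robot touches nothing.
It fails at once if a taped device is dropped or thrown: it moves faster than 0.65 m/s with no finger touching it ((linear speed of beltpack above 0.65 m/s and contact force between beltpack and the fingers below 0.05 N) or (linear speed of tablemic above 0.65 m/s and contact force between tablemic and the fingers below 0.05 N) or (linear speed of remote above 0.65 m/s and contact force between remote and the fingers below 0.05 N) or (linear speed of sharer above 0.65 m/s and contact force between sharer and the fingers below 0.05 N)).
It fails at once if a visitor's device is moved more than 30 mm from where it lay (distance of any of visitor_pack, visitor_remote from where it was at the start of the episode above 0.03 m).
It also fails if it takes over 102 s, if anything falls off the work surface, if the arm or the gripper's body presses on something with over 40 N, if the wrist force passes 120 N, or if a joint passes its speed limit or range.

### The arm

A 6-joint arm with a two-finger parallel gripper is mounted at the origin on the work surface. World frame = base frame: x ahead of the robot, y to its left, z up, the work surface at z = 0. Lengths are in m, angles in rad, forces in N, time in s.
With the tool pointing down it reaches from about 0.375 to 0.925 m from the base axis. Payload 5.7 kg.
Tool frame: the origin (TCP) lies at the very end of the fingers, on their centre line; the grasp point (between the pads) lies manip.hold_point_z behind it (manip.hold_point_z is the distance from the TCP to the grasp point, in m); z points along the fingers, x is the direction in which the jaws open and shut, and the axes are right-handed (so a half turn about z gives the same grasp; the last joint's range is limited). The gripper opens to 85 mm and grips with 20 to 120 N. Pads are 22 mm wide; open, the fingers measure 114 mm over their backs; the gripper's body (76 mm by 85 mm) begins 54 mm behind the grasp point. The pads swing forward as they close: fully open they stand 13 mm farther back than shut.
Start: joints at [-1.275, 0.359, 1.51, -0, 1.272, -0.115], TCP at [0.24, -0.55, 0.231] pointing down, gripper open.
Joint ranges: [-2.97, 2.97], [-1.01, 2.36], [0.21, 2.38], [-0.96, 4.11], [0.2, 2.71], [-2.98, 2.98]. Speed limits (rad/s): [2.39, 2.39, 3.14, 3.14, 3.14, 3.14].

### API

Orientations are given as a unit quaternion [w, x, y, z].
In Python, from rig import manip, optics, ticket gives the robot as it stands.
- The arm moves only by the shell command python3 -m handwheel 'ROWS' [FORCE]. ROWS is JSON, a list of rows, each a list of 7 numbers: the opening, from -1 (shut) to 1 (fully open), then the shift along the tool's x, y, z in mm, then the turn, a rotation vector about the tool's x, y, z in rad. In form: [[gripper, dx, dy, dz, rx, ry, rz], ...]. A call has 1 to 12 rows; each row is the pose to reach, as a shift and turn from the pose commanded when the call began, along the tool's axes at that moment; what a row does not reach only later rows make up. A row lasts 1/8 s, in which the tool goes at most 62.5 mm and 10.7 degrees, less where a joint would pass 70% of its speed; a pose out of reach is approached as far as the arm can. A call with a gripper value outside its range is refused whole. The fingers move at their own pace and stop on an object; FORCE is the grip in N (left out, the last holds). Time passes only in rows, so rows that repeat a pose let the fingers close. It gives the time, the measured TCP pose, the force and the opening at its end, in the units of the state.
- manip.read_state(): the state, without advancing time (a new reading comes with each control period).
- optics.grab_frame(name): name is "side" or "top"; returns the picture (480x640x3 uint8, red, green, blue); there is no depth.
- optics.camera_params(name): a dict with "fx", "fy", "cx", "cy" (pixels), "world_from_camera" (4x4, takes a point from camera to world coordinates). Camera axes: x right, y down, z forward; pixel columns grow to the right and rows downward; lengths in m; the calibration is good to about 2 mm. A picture is of the moment at which its call begins. camera_params takes no time and is no camera call.
- ticket.sign_off(): hands the job in, once; it reports no verdict.
Trained networks look in the newest picture that a camera, given by its name, has taken for a name from the list of things; names that differ only in an ending like _2 or _b are one class to them, and where a whole thing is asked for, a point or a joint stands for the part that bears it (a point fixed in the world has none). Each returns a list of dicts, best first, with "score" (0 to 1); they miss things now and then, are a little off and sometimes report something else, mostly with a low value. They report only what shows in the picture. A call takes as long as a camera call. They do not tell look-alikes from the thing itself.
- optics.masks_of(query, camera): "pixels" (480x640 bool, what is visible of it) and "pixel" ([column, row] in pixels, amid what is visible of it).
The state is a dict: "time_s": time; "qpos": joint angles; "dq": joint speeds; "joint_efforts": joint torques, N m; "eef_pos": TCP position; "tool_rot": TCP orientation; "force": force on the tool from outside, world axes, zero at the start; "ft_torque": the same for the moment, N m; "gripper_width": finger opening in m.
Only numpy, scipy, OpenCV 4.12 (cv2) and the standard library are available. Lean on these libraries where they do the work, as an engineer would, in place of code of your own. Each camera call takes 0.05 s, during which the arm holds its last target.

## Working session

There is one attempt and no reset: what is moved stays moved. The work goes in short steps, Python scripts to look and compute and a shell command to move; the robot and the scene stay as the last step left them, time stands still between calls to the robot, and variables do not carry over. Pictures are saved under pics/ and viewed, and the job is handed in when it is done.

```bash
mkdir -p pics; ls; cat > h.py <<'E'
import numpy as np, cv2
from rig import manip, optics, ticket
def save(img,n): cv2.imwrite('pics/'+n,cv2.cvtColor(img,cv2.COLOR_RGB2BGR))
def ray(name,u,v,z):
    p=optics.camera_params(name);T=np.array(p['world_from_camera'])
    d=T[:3,:3]@np.array([(u-p['cx'])/p['fx'],(v-p['cy'])/p['fy'],1.]);o=T[:3,3]
    return o+d*(z-o[2])/d[2]
E
python3 - <<'E'
from h import *
print(manip.read_state(), manip.hold_point_z)
for n in('top','side'):
    save(optics.grab_frame(n),n+'0.png'); print(n,optics.camera_params(n))
E
```

```text
pics
{'time_s': 0.0, 'qpos': array([-1.27511138e+00,  3.59515830e-01,  1.51145113e+00, -1.23907064e-05,
        1.27250532e+00, -1.15103509e-01]), 'dq': array([ 9.85100919e-04,  3.90374245e-04, -8.92975036e-04,  5.87191309e-04,
        7.33720781e-05, -1.29402726e-03]), 'joint_efforts': array([ 7.97897319e-04, -5.27621341e+01, -2.78621775e+01,  3.53949845e-04,
        1.30217441e-02, -1.37995139e-05]), 'eef_pos': array([ 0.23938305, -0.54942202,  0.23044003]), 'tool_rot': array([-5.97371377e-04,  8.36461124e-01, -5.48025460e-01, -7.25551119e-04]), 'force': array([0.75331289, 0.24646878, 0.51968767]), 'ft_torque': array([ 0.04020734, -0.02219422,  0.02998653]), 'gripper_width': 0.08526185220336917} 0.0187
top {'fx': 500.91011879100716, 'fy': 500.91011879100716, 'cx': 314.1389093178088, 'cy': 235.26419359756807, 'world_from_camera': array([[-5.64769744e-03, -9.88267093e-01,  1.52631110e-01,
         3.15981428e-01],
       [-9.99983807e-01,  5.68835527e-03, -1.70290688e-04,
         4.10796909e-02],
       [-6.99927296e-04, -1.52629600e-01, -9.88283216e-01,
         9.31791065e-01],
       [ 0.00000000e+00,  0.00000000e+00,  0.00000000e+00,
         1.00000000e+00]])}
side {'fx': 536.99539066882, 'fy': 536.99539066882, 'cx': 324.895983194228, 'cy': 232.26229830915227, 'world_from_camera': array([[-0.97708129, -0.16786416,  0.13089608,  0.32612229],
       [-0.21233642,  0.72522617, -0.65495057,  0.73227403],
       [ 0.01501347, -0.66773395, -0.74424859,  0.88557062],
       [ 0.        ,  0.        ,  0.        ,  1.        ]])}
```

View pics/top0.png

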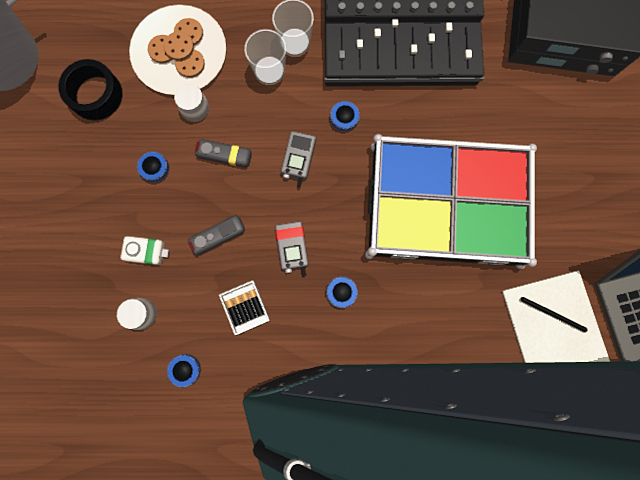

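View pics/side0.png

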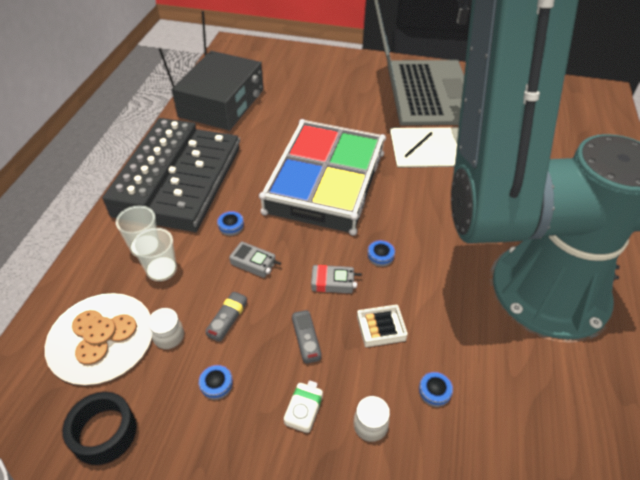

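The top view shows four blue pucks at about (152,166), (345,115), (342,292) and (183,371). The taped remote is at (222,153), the taped beltpack at (291,246) and the sharer at (142,250). The untaped remote is at (216,235) and the untaped pack at (298,155). The trays are blue and red in the top row, yellow and green in the bottom row. Next I'll measure poses.

```bash
python3 - <<'E'
from h import *
img=optics.grab_frame('top'); vis=cv2.cvtColor(img,cv2.COLOR_RGB2BGR).copy()
hsv=cv2.cvtColor(img,cv2.COLOR_RGB2HSV)
zt={'beltpack':.026,'tablemic':.02,'remote':.024,'sharer':.026,'tray_red':.053,'tray_blue':.053,'tray_yellow':.053,'tray_green':.053}
for n,z in zt.items():
    for d in optics.masks_of(n,'top')[:5]:
        m=d['pixels'].astype(np.uint8)
        if m.sum()<30: continue
        c=max(cv2.findContours(m,cv2.RETR_EXTERNAL,cv2.CHAIN_APPROX_NONE)[0],key=len).reshape(-1,2)
        w=np.array([ray('top',u,v,z)[:2] for u,v in c])*1000
        (cx,cy),(a,b),ang=cv2.minAreaRect(w.astype(np.float32))
        bx=cv2.boxPoints(((cx,cy),(a,b),ang)); e=bx[1]-bx[0]; f=bx[2]-bx[1]; l=e if np.hypot(*e)>np.hypot(*f) else f
        ys,xs=np.nonzero(m); h=hsv[ys,xs]; sat=h[:,1]>150
        print(n,round(d['score'],2),np.round(d['pixel']),'ctr',round(cx),round(cy),'dims',round(a),round(b),'long axis deg',round(np.degrees(np.arctan2(l[1],l[0]))%180,1),'sat',round(sat.mean(),2))
        cv2.polylines(vis,[c.reshape(-1,1,2)],True,(0,255,255),1)
cv2.imwrite('pics/m.png',cv2.resize(vis[90:400,90:560],None,fx=1.7,fy=1.7))
cv2.imwrite('pics/m2.png',cv2.resize(img[100:330,100:340,::-1],None,fx=2.5,fy=2.5,interpolation=cv2.INTER_CUBIC))
E
```

```text
beltpack 0.71 [295. 247.] ctr 430 81 dims 100 51 long axis deg 8.4 sat 0.19
tablemic 0.96 [347. 121.] ctr 686 -20 dims 52 62 long axis deg 179.4 sat 0.52
tablemic 0.83 [341. 293.] ctr 353 -9 dims 54 50 long axis deg 89.7 sat 0.54
tablemic 0.71 [184. 370.] ctr 217 272 dims 55 58 long axis deg 134.8 sat 0.52
tablemic 0.67 [416. 223.] ctr 478 -145 dims 144 105 long axis deg 85.8 sat 0.01
tablemic 0.65 [154. 168.] ctr 589 343 dims 61 58 long axis deg 47.3 sat 0.51
remote 0.64 [225. 155.] ctr 614 212 dims 107 40 long axis deg 78.0 sat 0.06
remote 0.3 [493. 227.] ctr 468 -286 dims 144 106 long axis deg 86.1 sat 0.0
sharer 0.56 [142. 250.] ctr 429 348 dims 88 47 long axis deg 83.3 sat 0.04
sharer 0.47 [222. 156.] ctr 613 211 dims 104 37 long axis deg 78.0 sat 0.05
tray_red 0.76 [491. 174.] ctr 562 -283 dims 138 102 long axis deg 86.1 sat 0.8
tray_blue 0.59 [416. 166.] ctr 573 -145 dims 139 101 long axis deg 85.8 sat 0.79
tray_yellow 0.92 [415. 221.] ctr 473 -139 dims 136 102 long axis deg 85.3 sat 0.01
tray_yellow 0.41 [223. 156.] ctr 604 207 dims 102 38 long axis deg 77.6 sat 0.06
tray_green 0.73 [491. 228.] ctr 462 -275 dims 136 101 long axis deg 85.9 sat 0.0
```

View pics/m.png

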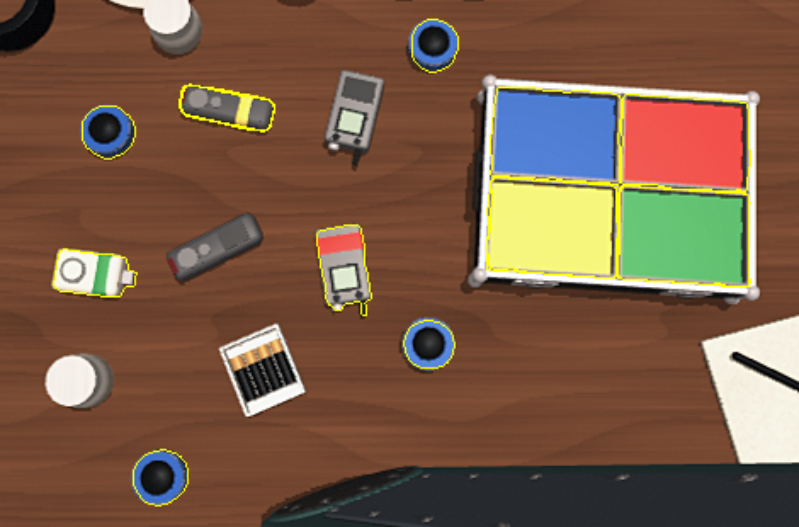

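View pics/m2.png

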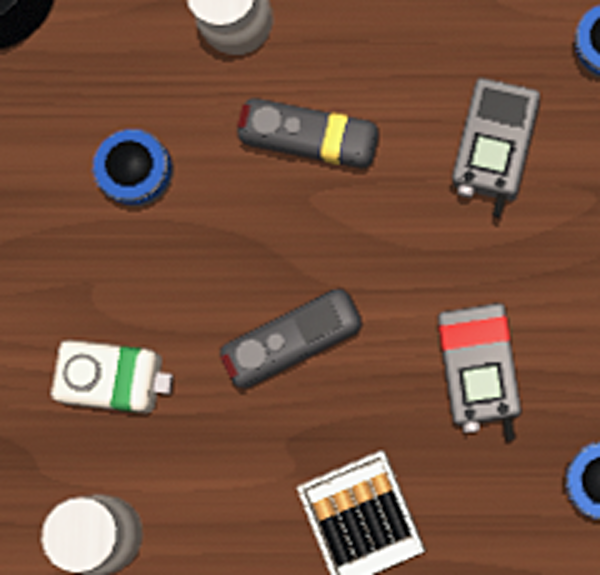

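```bash
cat >> h.py <<'E'
def proj(name,P):
    p=optics.camera_params(name);T=np.linalg.inv(np.array(p['world_from_camera']))
    q=T[:3,:3]@np.asarray(P,float)+T[:3,3]; return np.array([p['fx']*q[0]/q[2]+p['cx'],p['fy']*q[1]/q[2]+p['cy']])
def drawbox(v,name,c,yaw,L,W,z,s,off,col,x0=None):
    a=np.radians(yaw);R=np.array([[np.cos(a),-np.sin(a)],[np.sin(a),np.cos(a)]])
    pts=[]
    for x,y in [(-L/2,-W/2),(L/2,-W/2),(L/2,W/2),(-L/2,W/2)]:
        w=np.array(c)+R@np.array([x,y]); pts.append((proj(name,[w[0]/1e3,w[1]/1e3,z])-off)*s)
    cv2.polylines(v,[np.round(pts).astype(int).reshape(-1,1,2)],True,col,1)
E
cat > ov.py <<'E'
from h import *
G={'beltpack':(434,82,188.4,84,50,.026),'remote':(612,212,78,105,36,.024),'sharer':(429,353,263.3,72,46,.026),'tablemic':(588,342,0,56,56,.02),
'tr':(562,-280,86,134,98,.063),'tb':(571,-144,86,134,98,.063),'ty':(472,-138,86,134,98,.063),'tg':(461,-273,86,134,98,.063)}
for n,off,sz in(('top',(110,90),(430,190)),('side',(170,120),(250,320))):
    img=optics.grab_frame(n); s=3 if n=='side' else 3.6
    if n=='side': s=2.5
    for k,(o,z) in enumerate([((110,120),(160,165)),((250,120),(160,165)),((360,120),(190,165))] if n=='top' else [((190,200),(200,240)),((250,110),(150,130))]):
        s=min(800/z[0],600/z[1])
        c=cv2.resize(img[o[1]:o[1]+z[1],o[0]:o[0]+z[0],::-1],None,fx=s,fy=s,interpolation=cv2.INTER_CUBIC).copy()
        for g in G.values():
            drawbox(c,n,g[:2],*g[2:6],s,np.array(o),(255,0,255))
            if g[5]<.05: drawbox(c,n,g[:2],*g[2:5],.0,s,np.array(o),(255,255,0))
        cv2.imwrite(f'pics/ov_{n}{k}.png',c)
E
python3 ov.py
```

```text
(no output)
```

View pics/ov_top0.png

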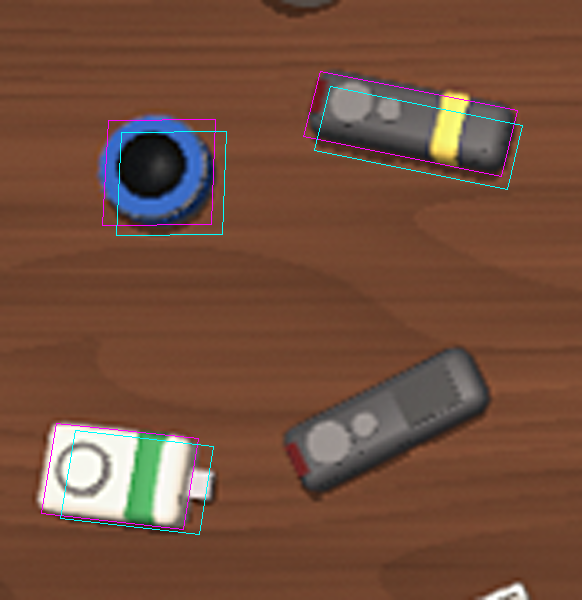

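View pics/ov_top1.png

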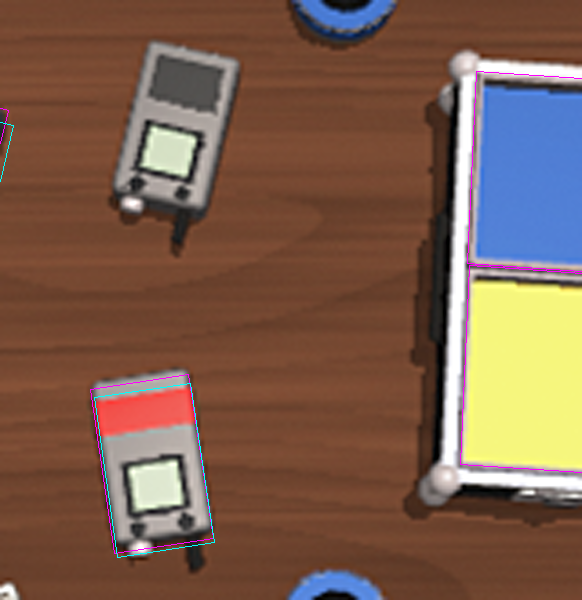

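View pics/ov_top2.png

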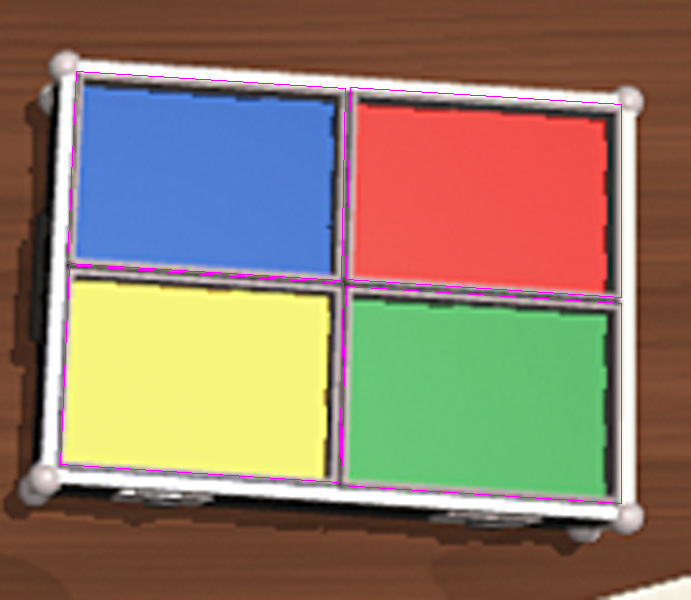

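View pics/ov_side0.png

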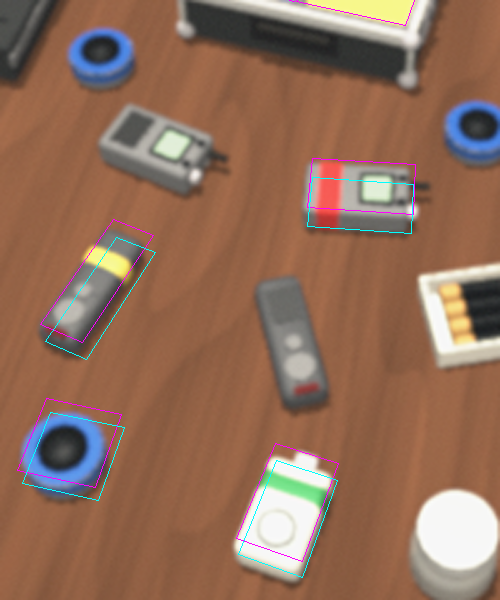

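```bash
cat > fit.py <<'E'
from h import *
from scipy.optimize import minimize
def hull(n,x,y,yaw,L,W,H,rnd,sh):
    a=np.radians(yaw);c,s=np.cos(a),np.sin(a);P=[]
    for z,i in((0.002,2),(H*.25,0),(H*.75,0),(H,3)):
        if rnd: lp=[((W/2-i)*np.cos(t),(W/2-i)*np.sin(t)) for t in np.linspace(0,6.28,24)]
        else:
            q=4
            lp=[(sx*(L/2-i-k),sy*(W/2-i-(q-k))) for sx in(-1,1) for sy in(-1,1) for k in(0,q)]
        for u,v in lp: P.append(proj(n,[(x+c*u-s*v)/1e3,(y+s*u+c*v)/1e3,z if z<1 else z/1e3]))
    return cv2.convexHull(np.float32(P)).reshape(-1,2)
def fit(imgs,g,L,W,H,rnd=False,verbose=True):
    M={}
    for n,im in imgs.items():
        h=hull(n,*g,L,W,H,rnd,0); lo=(h.min(0)-14).astype(int);hi=(h.max(0)+14).astype(int);lo=np.maximum(lo,0)
        sub=cv2.resize(cv2.cvtColor(im[lo[1]:hi[1],lo[0]:hi[0]],cv2.COLOR_RGB2BGR),None,fx=4,fy=4,interpolation=cv2.INTER_CUBIC)
        m=np.zeros(sub.shape[:2],np.uint8); hp=np.int32((h-lo)*4)
        cv2.fillPoly(m,[hp],1); k=np.ones((9,9),np.uint8)
        inner=cv2.erode(m,k,iterations=6); outer=cv2.dilate(m,k,iterations=7)
        g_=np.full(m.shape,cv2.GC_BGD,np.uint8);g_[outer>0]=cv2.GC_PR_BGD;g_[m>0]=cv2.GC_PR_FGD;g_[inner>0]=cv2.GC_FGD
        cv2.grabCut(sub,g_,None,np.zeros((1,65)),np.zeros((1,65)),6,cv2.GC_INIT_WITH_MASK)
        f=((g_==1)|(g_==3)).astype(np.uint8)
        f=cv2.morphologyEx(f,cv2.MORPH_OPEN,np.ones((21,21),np.uint8)) # strip aerial
        M[n]=(f,lo,sub)
    def cost(p,names=None):
        c=0
        for n in(names or M):
            f,lo,_=M[n];t=np.zeros_like(f);cv2.fillPoly(t,[np.int32(np.round((hull(n,*p,L,W,H,rnd,0)-lo)*4*16))],1,shift=4)
            c+=1-(t&f).sum()/max(1,(t|f).sum())
        return c
    out={}
    for names in(['top'],['side'],list(M)):
        if not all(q in M for q in names): continue
        best=min((minimize(cost,np.array(g)+np.array(d),args=(names,),method='Nelder-Mead',options=dict(initial_simplex=np.array(g)+np.array(d)+np.array([[0,0,0],[6,0,0],[0,6,0],[0,0,6]]),xatol=.2,fatol=1e-4)) for d in([0,0,0],[4,4,-3])),key=lambda r:r.fun)
        out['+'.join(names)]=best.x; print(names,np.round(best.x,1),'cost',round(best.fun,3))
    for n,(f,lo,sub) in M.items():
        cs=cv2.findContours(f,cv2.RETR_EXTERNAL,cv2.CHAIN_APPROX_NONE)[0]
        cv2.drawContours(sub,cs,-1,(0,255,255),1); cv2.polylines(sub,[np.int32((hull(n,*best.x,L,W,H,rnd,0)-lo)*4)],True,(255,0,255),1)
    return best.x,{n:M[n][2] for n in M}
E
python3 - <<'E'
from fit import *
imgs={n:optics.grab_frame(n) for n in('top','side')}
G={'beltpack':((434,82,188.4),84,50,.026),'remote':((616,213,78),105,36,.024),'sharer':((432,355,263.3),72,46,.026),'tablemic':((590,344,0),56,56,.02,True)}
rows=[]
for k,a in G.items():
    print(k); r,v=fit(imgs,*a)
    rows.append(np.vstack([cv2.resize(v[n],(200,200)) for n in v]))
cv2.imwrite('pics/fit.png',np.hstack(rows))
E
```

```text
beltpackTraceback (most recent call last):
  File "<stdin>", line 6, in <module>
  File "fit.py", line 34, in fit
    best=min((minimize(cost,np.array(g)+np.array(d),args=(names,),method='Nelder-Mead',options=dict(initial_simplex=np.array(g)+np.array(d)+np.array([[0,0,0],[6,0,0],[0,6,0],[0,0,6]]),xatol=.2,fatol=1e-4)) for d in([0,0,0],[4,4,-3])),key=lambda r:r.fun)
  File "fit.py", line 34, in <genexpr>
    best=min((minimize(cost,np.array(g)+np.array(d),args=(names,),method='Nelder-Mead',options=dict(initial_simplex=np.array(g)+np.array(d)+np.array([[0,0,0],[6,0,0],[0,6,0],[0,0,6]]),xatol=.2,fatol=1e-4)) for d in([0,0,0],[4,4,-3])),key=lambda r:r.fun)
              ~~~~~~~~^^^^^^^^^^^^^^^^^^^^^^^^^^^^^^^^^^^^^^^^^^^^^^^^^^^^^^^^^^^^^^^^^^^^^^^^^^^^^^^^^^^^^^^^^^^^^^^^^^^^^^^^^^^^^^^^^^^^^^^^^^^^^^^^^^^^^^^^^^^^^^^^^^^^^^^^^^^^^^^^^^^^^^^^^^^^^^^^^^^^^^^
    res = _minimize_neldermead(fun, x0, args, callback, bounds=bounds,
                               **options)
    fxc = func(xc)
    fx = function(np.copy(x), *(wrapper_args + args))
  File "fit.py", line 28, in cost
    f,lo,_=M[n];t=np.zeros_like(f);cv2.fillPoly(t,[np.int32(np.round((hull(n,*p,L,W,H,rnd,0)-lo)*4*16))],1,shift=4)
                                                                      ~~~~^^^^^^^^^^^^^^^^^^
  File "fit.py", line 10, in hull
    for u,v in lp: P.append(proj(n,[(x+c*u-s*v)/1e3,(y+s*u+c*v)/1e3,z if z<1 else z/1e3]))
                            ~~~~^^^^^^^^^^^^^^^^^^^^^^^^^^^^^^^^^^^^^^^^^^^^^^^^^^^^^^^^^
  File "h.py", line 9, in proj
    p=optics.camera_params(name);T=np.linalg.inv(np.array(p['world_from_camera']))
ValueError: time passes only in moves, steps and waits
```

View pics/fit.png

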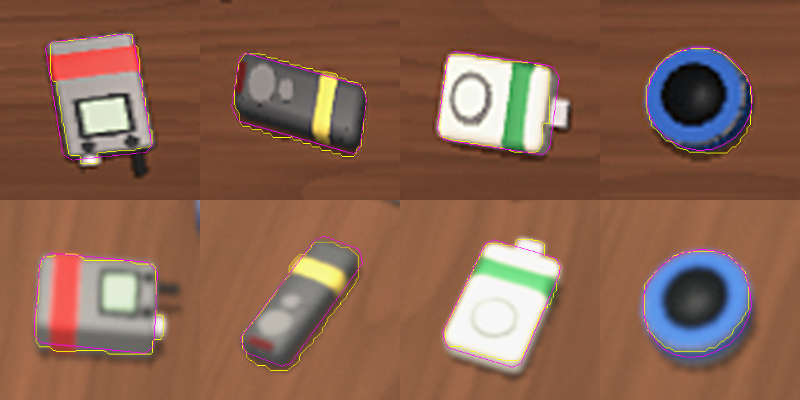

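```bash
cat > to.py <<'E'
import sys
from h import *
from scipy.spatial.transform import Rotation as Ro
s=manip.read_state(); p=np.array(s['eef_pos'])*1e3; q=s['tool_rot']; R=Ro.from_quat([q[1],q[2],q[3],q[0]])
print('t',s['time_s'],'p',np.round(p,1),'ang',round(np.degrees(np.arctan2(*R.as_matrix()[1::-1,0])),1),'w',round(s['gripper_width']*1e3,1),'F',np.round(s['force'],1),'q',np.round(s['qpos'],2))
for a in sys.argv[1:]:
    x,y,z,g=map(float,a.split(',')); t=np.radians(g)
    D=np.array([[np.cos(t),np.sin(t),0],[np.sin(t),-np.cos(t),0],[0,0,-1.]]).T
    D=np.column_stack([[np.cos(t),np.sin(t),0],[np.sin(t),-np.cos(t),0],[0,0,-1]])
    print(a,'->',np.round(R.inv().apply(np.array([x,y,z])-p),1),np.round((R.inv()*Ro.from_matrix(D)).as_rotvec(),3))
E
python3 to.py 480,-100,190,-80 592,345.5,140,-94
```

```text
t 0.85 p [ 239.6 -550.   231.3] ang -66.5 w 85.0 F [ 0.2  0.1 -0.6] q [-1.28  0.36  1.51  0.    1.27 -0.12]
480,-100,190,-80 -> [-316.6 -400.1   41.3] [-0.     0.     0.236]
592,345.5,140,-94 -> [-680.3 -680.7   91.4] [-0.     0.     0.481]
```

```bash
python3 -m handwheel '[[1,-63,-80,8,0,0,0.05],[1,-127,-160,16,0,0,0.1],[1,-190,-240,25,0,0,0.14],[1,-253,-320,33,0,0,0.19],[1,-317,-400,41,0,0,0.24],[1,-317,-400,41,0,0,0.24],[1,-317,-400,41,0,0,0.24],[1,-317,-400,41,0,0,0.24],[1,-400,-464,54,0,0,0.31],[1,-480,-527,66,0,0,0.36],[1,-560,-588,78,0,0,0.42],[1,-620,-634,85,0,0,0.45]]' 30; python3 to.py 592,345.5,140,-94 592,345.5,30,-94
```

```text
time_s: 2.35
eef_pos: [0.5379, 0.1319, 0.1623]
tool_rot: [0.0, -0.693, 0.721, -0.0]
force: [1.2, -0.7, 0.1]
gripper_width: 0.0853
t 2.35 p [537.9 131.9 162.3] ang -92.3 w 85.3 F [ 1.2 -0.7  0.1] q [ 0.12  0.37  1.69 -0.    1.08  1.73]
592,345.5,140,-94 -> [-215.6  -45.4   22.3] [-0.001  0.     0.029]
592,345.5,30,-94 -> [-215.6  -45.4  132.3] [-0.001  0.     0.029]
```

```bash
python3 -m handwheel '[[1,-60,-15,22,0,0,0.03],[1,-120,-25,22,0,0,0.03],[1,-170,-35,22,0,0,0.03],[1,-210,-45,22,0,0,0.03],[1,-215,-45,60,0,0,0.03],[1,-215,-45,90,0,0,0.03],[1,-215,-45,90,0,0,0.03]]'; python3 to.py 592,345.5,3,-94
```

```text
time_s: 3.22
eef_pos: [0.5885, 0.3421, 0.0696]
tool_rot: [-0.003, -0.682, 0.731, 0.001]
force: [0.1, -0.7, -0.1]
gripper_width: 0.0855
t 3.225 p [588.5 342.1  69.6] ang -93.9 w 85.5 F [ 0.1 -0.7 -0.1] q [0.43 0.63 1.47 0.   1.05 2.06]
592,345.5,3,-94 -> [-3.8 -3.6 66.6] [ 0.005 -0.003  0.001]
```

Take a quick picture to check alignment before descending.

```bash
python3 -m handwheel '[[1,-4,-4,40,0,0,0],[1,-4,-4,40,0,0,0]]'; python3 to.py 592,345.5,3,-94; python3 - <<'E'
from h import *
a=optics.grab_frame('top')[90:250,70:280];b=optics.grab_frame('side')[280:440,110:320]
save(np.hstack([cv2.resize(x,None,fx=1.9,fy=1.9) for x in(a,b)]),'g1.png')
E
```

```text
time_s: 3.48
eef_pos: [0.5938, 0.3458, 0.0312]
tool_rot: [-0.002, -0.682, 0.731, 0.001]
force: [-1.1, -0.4, -0.0]
gripper_width: 0.0854
t 3.475 p [593.8 345.8  31.2] ang -94.0 w 85.4 F [-1.1 -0.4 -0. ] q [0.43 0.69 1.48 0.   0.98 2.07]
592,345.5,3,-94 -> [ 0.4  1.6 28.2] [ 0.003 -0.002  0.   ]
```

View pics/g1.png

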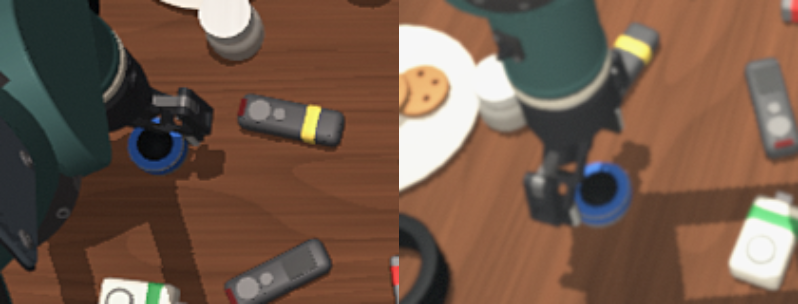

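The fingers straddle the puck, with the white jar clear of them. Now I descend and grip.

```bash
python3 -m handwheel '[[1,0,1,15,0,0,0],[1,0,1,28,0,0,0],[1,0,1,28,0,0,0],[-0.1,0,1,28,0,0,0],[-0.1,0,1,28,0,0,0],[-0.1,0,1,28,0,0,0],[-0.1,0,1,28,0,0,0],[-0.1,0,1,28,0,0,0]]' 35; python3 to.py
```

```text
time_s: 4.58
eef_pos: [0.5945, 0.347, 0.0051]
tool_rot: [0.001, -0.682, 0.731, -0.0]
force: [-1.5, 0.8, 6.5]
gripper_width: 0.0542
t 4.575 p [594.5 347.    5.1] ang -94.0 w 54.2 F [-1.5  0.8  6.5] q [0.43 0.72 1.49 0.   0.93 2.07]
```

```bash
python3 -m handwheel '[[-0.1,0,0,-15,0,0,0],[-0.1,0,0,-50,0,0,0],[-0.1,0,0,-110,0,0,0],[-0.1,0,0,-125,0,0,0],[-0.1,0,0,-125,0,0,0]]' 35; python3 to.py 571,-144,125,-94
```

```text
time_s: 5.2
eef_pos: [0.5946, 0.347, 0.1308]
tool_rot: [0.001, -0.682, 0.731, -0.0]
force: [0.2, -0.1, -1.3]
gripper_width: 0.0543
t 5.2 p [594.6 347.  130.8] ang -94.0 w 54.3 F [ 0.2 -0.1 -1.3] q [0.43 0.57 1.41 0.   1.16 2.07]
571,-144,125,-94 -> [491.4 -10.3   5.2] [-0.002  0.001  0.001]
```

```bash
python3 -m handwheel '[[-0.1,45,-1,2,0,0,0],[-0.1,95,-2,2,0,0,0],[-0.1,145,-3,3,0,0,0],[-0.1,195,-4,3,0,0,0],[-0.1,245,-5,4,0,0,0],[-0.1,295,-6,4,0,0,0],[-0.1,345,-7,4,0,0,0],[-0.1,395,-8,5,0,0,0],[-0.1,440,-9,5,0,0,0],[-0.1,475,-10,5,0,0,0],[-0.1,491,-10,5,0,0,0],[-0.1,491,-10,5,0,0,0]]'; python3 to.py 571,-144,70,-94 571,-144,58.5,-94
```

```text
time_s: 6.7
eef_pos: [0.569, -0.144, 0.123]
tool_rot: [-0.0, -0.682, 0.732, 0.001]
force: [-0.2, 0.1, -2.2]
gripper_width: 0.0543
t 6.7 p [ 569. -144.  123.] ang -94.1 w 54.3 F [-0.2  0.1 -2.2] q [-0.37  0.46  1.65  0.    1.03  1.28]
571,-144,70,-94 -> [-0.  -2.1 53. ] [ 0.002  0.001 -0.001]
571,-144,58.5,-94 -> [-0.  -2.1 64.5] [ 0.002  0.001 -0.001]
```

```bash
python3 -m handwheel '[[-0.1,0,-2,25,0,0,0],[-0.1,0,-2,45,0,0,0],[-0.1,0,-2,55,0,0,0],[-0.1,0,-2,60,0,0,0],[-0.1,0,-2,62,0,0,0],[-0.1,0,-2,62,0,0,0]]'; python3 to.py 571,-144,58.5,-94
```

```text
time_s: 7.45
eef_pos: [0.5724, -0.1439, 0.0627]
tool_rot: [0.0, -0.682, 0.731, -0.0]
force: [-0.6, 0.7, -1.0]
gripper_width: 0.0541
t 7.45 p [ 572.4 -143.9   62.7] ang -94.0 w 54.1 F [-0.6  0.7 -1. ] q [-0.36  0.54  1.7   0.    0.91  1.28]
571,-144,58.5,-94 -> [0.2 1.4 4.2] [-0.001 -0.     0.001]
```

```bash
python3 -m handwheel '[[-0.1,0,0,2,0,0,0],[-0.1,0,0,3,0,0,0],[-0.1,0,0,4,0,0,0],[-0.1,0,0,4,0,0,0]]'; python3 to.py 571,-144,58.5,-94
```

```text
time_s: 7.95
eef_pos: [0.572, -0.144, 0.0582]
tool_rot: [-0.0, -0.682, 0.731, 0.0]
force: [-0.2, -0.1, -1.6]
gripper_width: 0.0544
t 7.95 p [ 572.  -144.    58.2] ang -94.0 w 54.4 F [-0.2 -0.1 -1.6] q [-0.36  0.55  1.7   0.    0.9   1.28]
571,-144,58.5,-94 -> [ 0.1  1.  -0.3] [0.    0.    0.001]
```

```bash
python3 -m handwheel '[[-0.1,0,0,1,0,0,0],[-0.1,0,0,2,0,0,0],[-0.1,0,0,2,0,0,0]]'; python3 -m handwheel '[[-0.1,0,0,1,0,0,0],[-0.1,0,0,2,0,0,0],[-0.1,0,0,2,0,0,0]]'
```

```text
time_s: 8.32
eef_pos: [0.5721, -0.144, 0.058]
tool_rot: [0.0, -0.682, 0.731, -0.0]
force: [-5.3, 0.8, 14.4]
gripper_width: 0.0544
time_s: 8.7
eef_pos: [0.5721, -0.144, 0.0579]
tool_rot: [0.0, -0.682, 0.731, -0.001]
force: [-8.2, 1.9, 31.3]
gripper_width: 0.0545
```

```bash
python3 -m handwheel '[[-0.1,0,0,-4,0,0,0],[-0.1,0,0,-4,0,0,0],[0.7,0,0,-4,0,0,0],[0.7,0,0,-4,0,0,0],[0.7,0,0,-4,0,0,0],[0.7,0,0,-15,0,0,0],[0.8,0,0,-70,0,0,0],[0.8,0,0,-80,0,0,0]]'; python3 to.py 437.5,83,140,-81.5; python3 - <<'E'
from h import *
save(optics.grab_frame('top')[100:340,90:570],'p1.png')
E
```

```text
time_s: 9.7
eef_pos: [0.5748, -0.145, 0.1385]
tool_rot: [0.002, -0.682, 0.731, -0.003]
force: [0.5, -0.1, -0.3]
gripper_width: 0.0768
t 9.7 p [ 574.8 -145.   138.5] ang -94.0 w 76.8 F [ 0.5 -0.1 -0.3] q [-0.36  0.44  1.63  0.    1.06  1.28]
437.5,83,140,-81.5 -> [-217.9  152.7   -3. ] [-0.007 -0.003 -0.218]
```

View pics/p1.png

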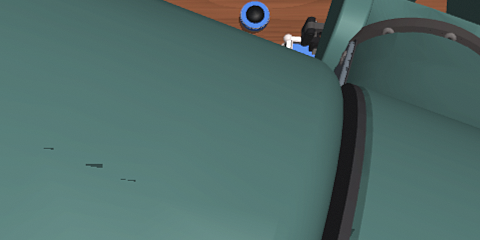

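```bash
python3 -m handwheel '[[1,-45,30,-1,0,0,-0.05],[1,-90,62,-2,0,0,-0.1],[1,-135,94,-3,0,0,-0.16],[1,-175,122,-3,0,0,-0.22],[1,-205,144,-3,0,0,-0.22],[1,-218,153,-3,0,0,-0.22],[1,-218,153,30,0,0,-0.22],[1,-218,153,65,0,0,-0.22],[1,-218,153,95,0,0,-0.22],[1,-218,153,95,0,0,-0.22]]'; python3 to.py 437.5,83,5,-81.5
```

```text
time_s: 11.0
eef_pos: [0.4331, 0.0836, 0.0376]
tool_rot: [0.002, 0.758, -0.652, -0.002]
force: [-0.7, 0.7, -0.2]
gripper_width: 0.0857
t 11.0 p [433.1  83.6  37.6] ang -81.4 w 85.7 F [-0.7  0.7 -0.2] q [ 0.03  0.44  2.04 -0.    0.67  1.45]
437.5,83,5,-81.5 -> [ 1.2 -4.4 32.5] [0.005 0.    0.002]
```

```bash
python3 -m handwheel '[[1,1,-3,10,0,0,0],[1,1,-3,24,0,0,0],[1,1,-3,31,0,0,0],[1,1,-3,31,0,0,0],[-0.2,1,-3,31,0,0,0],[-0.2,1,-3,31,0,0,0],[-0.2,1,-3,31,0,0,0],[-0.2,1,-3,31,0,0,0],[-0.2,1,-3,31,0,0,0]]' 35; python3 to.py 437.5,83,130,-81.5
```

```text
time_s: 12.12
eef_pos: [0.4378, 0.0836, 0.0088]
tool_rot: [-0.0, 0.758, -0.652, 0.0]
force: [-0.7, -0.5, 6.2]
gripper_width: 0.0493
t 12.125 p [437.8  83.6   8.8] ang -81.4 w 49.3 F [-0.7 -0.5  6.2] q [0.03 0.5  2.05 0.   0.59 1.45]
437.5,83,130,-81.5 -> [   0.5    0.3 -121.2] [-0.001 -0.     0.003]
```

```bash
python3 -m handwheel '[[-0.2,0,0,-20,0,0,0],[-0.2,0,0,-70,0,0,0],[-0.2,0,0,-125,0,0,0],[-0.2,0,0,-133,0,0,0],[-0.2,0,0,-133,0,0,0]]'; python3 to.py 562,-272,140,-4
```

```text
time_s: 12.75
eef_pos: [0.4376, 0.0836, 0.1415]
tool_rot: [-0.0, 0.758, -0.652, 0.0]
force: [-0.1, -0.0, -1.6]
gripper_width: 0.0492
t 12.75 p [437.6  83.6 141.5] ang -81.4 w 49.2 F [-0.1 -0.  -1.6] q [0.03 0.25 1.94 0.   0.95 1.45]
562,-272,140,-4 -> [370.2 -69.5   1.6] [-1.00e-03 -1.00e-03 -1.35e+00]
```

```bash
python3 -m handwheel '[[-0.2,35,-6,0,0,0,-0.13],[-0.2,80,-14,0,0,0,-0.28],[-0.2,125,-23,0,0,0,-0.43],[-0.2,170,-32,0,0,0,-0.58],[-0.2,215,-40,0,0,0,-0.75],[-0.2,260,-49,0,0,0,-0.92],[-0.2,300,-56,0,0,0,-1.08],[-0.2,335,-63,0,0,0,-1.22],[-0.2,360,-68,1,0,0,-1.35],[-0.2,370,-69,2,0,0,-1.35],[-0.2,370,-69,2,0,0,-1.35],[-0.2,370,-69,2,0,0,-1.35]]'; python3 to.py 562,-272,64,-4
```

```text
time_s: 14.25
eef_pos: [0.5605, -0.2704, 0.1385]
tool_rot: [-0.001, 0.999, -0.035, -0.001]
force: [-0.3, -0.0, -1.5]
gripper_width: 0.0488
t 14.25 p [ 560.5 -270.4  138.5] ang -4.1 w 48.8 F [-0.3 -0.  -1.5] q [-0.56  0.48  1.56  0.    1.1  -0.49]
562,-272,64,-4 -> [ 1.7  1.6 74.5] [-0.001  0.002 -0.001]
```

```bash
python3 - <<'E'
from h import *
save(optics.grab_frame('top')[100:340,250:570],'p2a.png');save(cv2.resize(optics.grab_frame('side')[90:300,200:450],None,fx=3,fy=2.8),'p2.png')
E
```

```text
(no output)
```

View pics/p2.png

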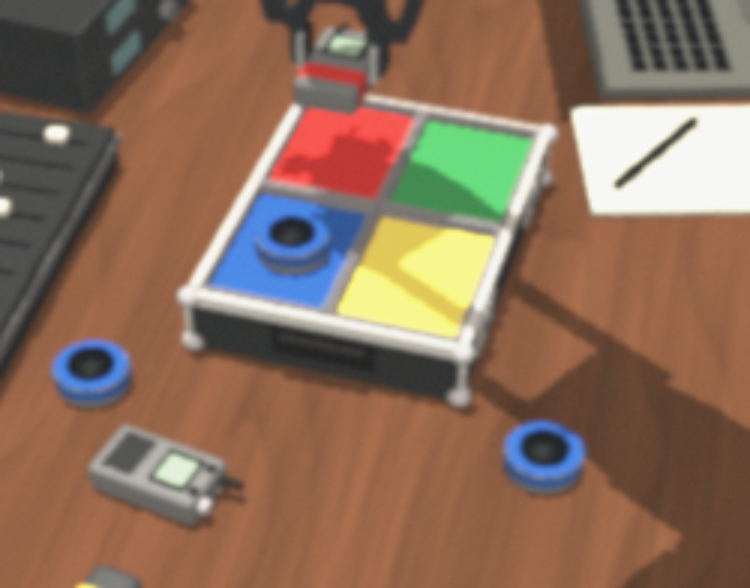

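The side view shows the puck seated near the middle of the blue tray. The belt pack is held level above the red tray.

```bash
python3 -m handwheel '[[-0.2,1,1,25,0,0,0],[-0.2,1,1,50,0,0,0],[-0.2,1,1,65,0,0,0],[-0.2,1,1,72,0,0,0],[-0.2,1,1,73,0,0,0],[-0.2,1,1,74,0,0,0],[-0.2,1,1,74,0,0,0]]'; python3 to.py 562,-272,62,-4
```

```text
time_s: 15.22
eef_pos: [0.5628, -0.2732, 0.0659]
tool_rot: [0.0, 0.999, -0.035, 0.0]
force: [-1.2, 0.8, -0.8]
gripper_width: 0.0488
t 15.225 p [ 562.8 -273.2   65.9] ang -4.0 w 48.8 F [-1.2  0.8 -0.8] q [-0.56  0.57  1.61  0.    0.96 -0.49]
562,-272,62,-4 -> [-0.9 -1.1  3.9] [ 0.    -0.001 -0.   ]
```

```bash
python3 -m handwheel '[[-0.2,0,0,1,0,0,0],[-0.2,0,0,2,0,0,0],[-0.2,0,0,3,0,0,0],[-0.2,0,0,3,0,0,0]]'; python3 -m handwheel '[[-0.2,0,0,1,0,0,0],[-0.2,0,0,1,0,0,0]]';
```

```text
time_s: 15.72
eef_pos: [0.5622, -0.2729, 0.0621]
tool_rot: [-0.0, 0.999, -0.035, -0.0]
force: [0.7, -0.4, -1.4]
gripper_width: 0.0492
time_s: 15.98
eef_pos: [0.5623, -0.273, 0.0619]
tool_rot: [0.0, 0.999, -0.035, 0.0]
force: [-2.3, 1.2, 4.4]
gripper_width: 0.0488
```

```bash
python3 -m handwheel '[[-0.2,0,0,-1,0,0,0],[0.35,0,0,-1,0,0,0],[0.35,0,0,-1,0,0,0],[0.35,0,0,-1,0,0,0],[0.35,0,0,-20,0,0,0],[0.8,0,0,-75,0,0,0],[0.8,0,0,-80,0,0,0]]'; python3 to.py 615.5,214.5,140,-11.5
```

```text
time_s: 16.85
eef_pos: [0.5655, -0.2749, 0.1469]
tool_rot: [0.002, 0.999, -0.035, 0.004]
force: [0.2, -0.6, 0.2]
gripper_width: 0.0765
t 16.85 p [ 565.5 -274.9  146.9] ang -4.0 w 76.5 F [ 0.2 -0.6  0.2] q [-0.56  0.48  1.55  0.    1.11 -0.49]
615.5,214.5,140,-11.5 -> [  15.7 -491.7    4.9] [ 0.004 -0.009  0.131]
```

```bash
python3 -m handwheel '[[0.8,2,-45,0,0,0,0.02],[0.8,3,-95,0,0,0,0.04],[0.8,5,-145,0,0,0,0.06],[0.8,6,-195,0,0,0,0.08],[0.8,8,-245,0,0,0,0.1],[0.8,10,-295,0,0,0,0.13],[0.8,11,-345,0,0,0,0.13],[0.8,13,-395,0,0,0,0.13],[0.8,14,-440,0,0,0,0.13],[0.8,16,-475,0,0,0,0.13],[0.8,16,-492,0,0,0,0.13],[0.8,16,-492,0,0,0,0.13]]'; python3 to.py 615.5,214.5,40,-11.5
```

```text
time_s: 18.35
eef_pos: [0.6125, 0.2172, 0.1414]
tool_rot: [0.0, 0.995, -0.099, 0.0]
force: [0.6, 0.4, -0.5]
gripper_width: 0.0767
t 18.35 p [612.5 217.2 141.4] ang -11.4 w 76.7 F [ 0.6  0.4 -0.5] q [ 0.23  0.51  1.49 -0.    1.14  0.43]
615.5,214.5,40,-11.5 -> [  3.4   2.  101.4] [ 0.    -0.     0.002]
```

```bash
python3 - <<'E'
from h import *
save(cv2.resize(optics.grab_frame('side')[80:400,130:450],None,fx=1.8,fy=1.8),'p3.png')
E
```

```text
(no output)
```

View pics/p3.png

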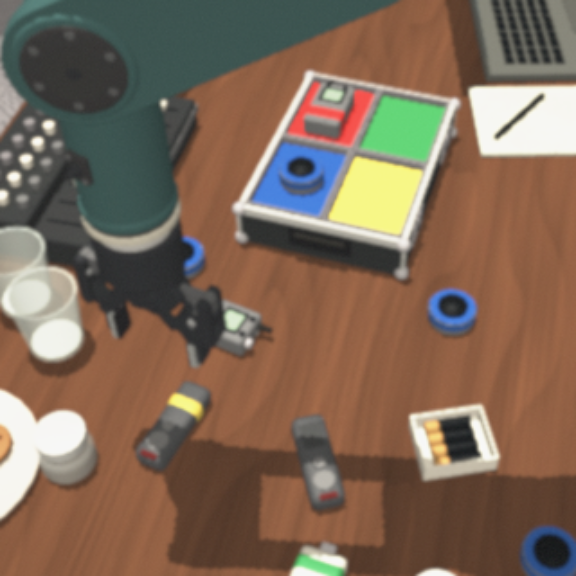

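The belt pack is in the red tray and the puck in the blue one. Now the remote.

```bash
python3 -m handwheel '[[0.8,2,2,35,0,0,0],[0.8,2,2,75,0,0,0],[0.8,2,2,110,0,0,0],[0.8,2,2,130,0,0,0],[0.8,2,2,134,0,0,0],[0.8,2,2,134,0,0,0]]'; python3 to.py 615.5,214.5,5,-11.5
```

```text
time_s: 19.15
eef_pos: [0.615, 0.2141, 0.0081]
tool_rot: [-0.0, 0.995, -0.1, 0.001]
force: [-0.2, 0.4, 0.1]
gripper_width: 0.0768
t 19.15 p [615.  214.1   8.1] ang -11.5 w 76.8 F [-0.2  0.4  0.1] q [0.23 0.68 1.58 0.   0.88 0.43]
615.5,214.5,5,-11.5 -> [ 0.4 -0.5  3.1] [-0.    -0.001  0.   ]
```

```bash
python3 -m handwheel '[[-0.4,0,0,0,0,0,0],[-0.5,0,0,0,0,0,0],[-0.5,0,0,0,0,0,0],[-0.5,0,0,0,0,0,0],[-0.5,0,0,0,0,0,0],[-0.5,0,0,0,0,0,0],[-0.5,0,0,0,0,0,0]]' 35; python3 to.py
```

```text
time_s: 20.02
eef_pos: [0.6151, 0.2147, 0.0085]
tool_rot: [-0.0, 0.995, -0.1, 0.001]
force: [-0.4, 0.4, 6.0]
gripper_width: 0.0353
t 20.025 p [615.1 214.7   8.5] ang -11.4 w 35.3 F [-0.4  0.4  6. ] q [0.23 0.68 1.58 0.   0.88 0.43]
```

```bash
python3 -m handwheel '[[-0.5,0,0,-20,0,0,0],[-0.5,0,0,-70,0,0,0],[-0.5,0,0,-125,0,0,0],[-0.5,0,0,-133,0,0,0],[-0.5,0,0,-133,0,0,0]]'; python3 to.py 472,-138,140,-4
```

```text
time_s: 20.65
eef_pos: [0.6145, 0.2145, 0.1416]
tool_rot: [-0.0, 0.995, -0.1, 0.001]
force: [-0.6, 0.3, -1.8]
gripper_width: 0.035
t 20.65 p [614.5 214.5 141.6] ang -11.5 w 35.0 F [-0.6  0.3 -1.8] q [0.23 0.51 1.49 0.   1.13 0.43]
472,-138,140,-4 -> [-69.6 373.8   1.1] [-0.001 -0.002 -0.13 ]
```

```bash
python3 -m handwheel '[[-0.5,-7,38,0,0,0,-0.02],[-0.5,-16,86,0,0,0,-0.04],[-0.5,-25,134,0,0,0,-0.06],[-0.5,-34,182,0,0,0,-0.08],[-0.5,-43,230,0,0,0,-0.1],[-0.5,-52,278,0,0,0,-0.13],[-0.5,-60,320,0,0,0,-0.13],[-0.5,-66,355,1,0,0,-0.13],[-0.5,-70,374,2,0,0,-0.13],[-0.5,-70,374,2,0,0,-0.13],[-0.5,-70,374,2,0,0,-0.13]]'; python3 to.py 472,-138,64,-4
```

```text
time_s: 22.02
eef_pos: [0.4707, -0.1375, 0.1374]
tool_rot: [-0.001, 0.999, -0.035, -0.001]
force: [0.8, 1.3, -0.4]
gripper_width: 0.0351
t 22.025 p [ 470.7 -137.5  137.4] ang -4.0 w 35.1 F [ 0.8  1.3 -0.4] q [-0.43  0.32  1.85  0.    0.98 -0.36]
472,-138,64,-4 -> [ 1.5  0.5 73.4] [-0.001  0.002 -0.   ]
```

```bash
python3 -m handwheel '[[-0.5,1,0,25,0,0,0],[-0.5,1,0,50,0,0,0],[-0.5,1,0,62,0,0,0],[-0.5,1,0,69,0,0,0],[-0.5,1,0,71,0,0,0],[-0.5,1,0,73,0,0,0],[-0.5,1,0,73,0,0,0]]'; python3 -m handwheel '[[-0.5,0,0,1,0,0,0],[-0.5,0,0,2,0,0,0],[-0.5,0,0,3,0,0,0],[-0.5,0,0,3,0,0,0]]';
```

```text
time_s: 22.9
eef_pos: [0.4727, -0.1385, 0.0657]
tool_rot: [0.0, 0.999, -0.035, 0.0]
force: [0.3, -0.2, -0.6]
gripper_width: 0.0349
time_s: 23.4
eef_pos: [0.4723, -0.1383, 0.0622]
tool_rot: [-0.0, 0.999, -0.035, -0.0]
force: [-0.1, 0.7, -1.2]
gripper_width: 0.0349
```

```bash
python3 -m handwheel '[[-0.5,0,0,1,0,0,0],[-0.5,0,0,1,0,0,0]]';
```

```text
time_s: 23.65
eef_pos: [0.4724, -0.1384, 0.0615]
tool_rot: [-0.0, 0.999, -0.035, 0.0]
force: [0.1, -0.2, 2.9]
gripper_width: 0.0352
```

```bash
python3 -m handwheel '[[0.15,0,0,0,0,0,0],[0.15,0,0,0,0,0,0],[0.15,0,0,0,0,0,0],[0.15,0,0,-20,0,0,0],[0.8,0,0,-75,0,0,0],[0.8,0,0,-80,0,0,0]]'; python3 to.py 431.5,357,140,-7
```

```text
time_s: 24.4
eef_pos: [0.475, -0.1395, 0.1445]
tool_rot: [0.001, 0.999, -0.035, 0.003]
force: [-0.0, -0.4, 0.4]
gripper_width: 0.0767
t 24.4 p [ 475.  -139.5  144.5] ang -4.0 w 76.7 F [-0.  -0.4  0.4] q [-0.43  0.31  1.84  0.    0.98 -0.36]
431.5,357,140,-7 -> [ -78.1 -492.2    2.9] [ 0.002 -0.007  0.052]
```

```bash
python3 -m handwheel '[[0.8,-7,-45,0,0,0,0.01],[0.8,-15,-95,0,0,0,0.02],[0.8,-23,-145,0,0,0,0.03],[0.8,-31,-195,0,0,0,0.04],[0.8,-39,-245,0,0,0,0.05],[0.8,-47,-295,0,0,0,0.05],[0.8,-55,-345,0,0,0,0.05],[0.8,-63,-395,0,0,0,0.05],[0.8,-70,-440,0,0,0,0.05],[0.8,-75,-475,0,0,0,0.05],[0.8,-78,-492,0,0,0,0.05],[0.8,-78,-492,0,0,0,0.05]]'; python3 to.py 431.5,357,40,-7; python3 - <<'E'
from h import *
save(cv2.resize(optics.grab_frame('side')[80:480,130:450],None,fx=1.5,fy=1.5),'p4.png')
save(optics.grab_frame('top'),'p4t.png')
E
```

```text
time_s: 25.9
eef_pos: [0.4285, 0.3581, 0.1407]
tool_rot: [0.0, 0.998, -0.059, -0.0]
force: [0.2, -0.5, -0.8]
gripper_width: 0.0768
t 25.9 p [428.5 358.1 140.7] ang -6.8 w 76.8 F [ 0.2 -0.5 -0.8] q [ 0.57  0.4   1.7  -0.    1.04  0.69]
431.5,357,40,-7 -> [  3.1   0.7 100.7] [0.001 0.001 0.004]
```

View pics/p4.png

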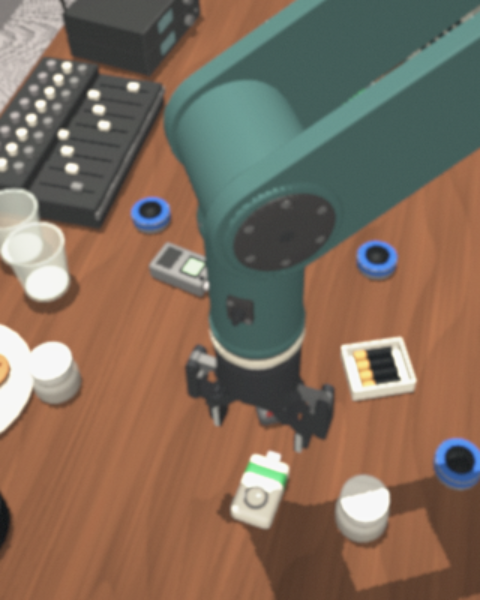

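View pics/p4t.png

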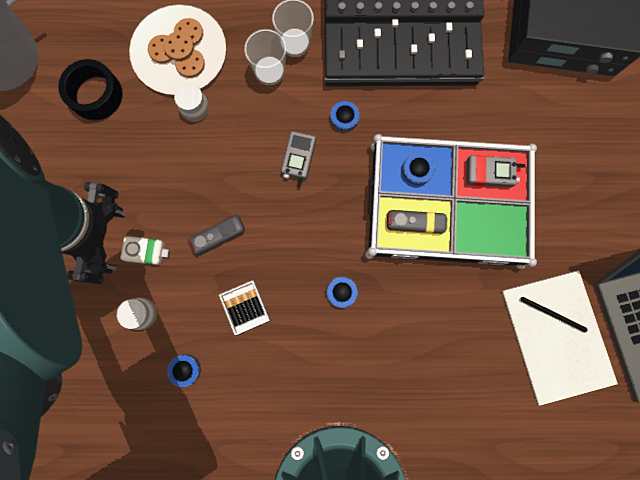

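The top view shows three devices correctly in their trays and the visitors' devices undisturbed. The sharer is next.

```bash
python3 -m handwheel '[[0.8,2,1,35,0,0,0],[0.8,2,1,75,0,0,0],[0.8,2,1,110,0,0,0],[0.8,2,1,128,0,0,0],[0.8,2,1,133,0,0,0],[0.8,2,1,133,0,0,0]]'; python3 to.py 431.5,357,8,-7
```

```text
time_s: 26.75
eef_pos: [0.4311, 0.3559, 0.0086]
tool_rot: [0.0, 0.998, -0.06, -0.0]
force: [0.5, -0.6, 0.4]
gripper_width: 0.0772
t 26.75 p [431.1 355.9   8.6] ang -6.9 w 77.2 F [ 0.5 -0.6  0.4] q [ 0.57  0.59  1.8  -0.    0.75  0.69]
431.5,357,8,-7 -> [ 0.2 -1.1  0.6] [0.    0.    0.001]
```

```bash
python3 -m handwheel '[[-0.2,0,0,0,0,0,0],[-0.2,0,0,0,0,0,0],[-0.2,0,0,0,0,0,0],[-0.2,0,0,0,0,0,0],[-0.2,0,0,0,0,0,0],[-0.2,0,0,0,0,0,0]]' 35; python3 to.py
```

```text
time_s: 27.5
eef_pos: [0.4314, 0.357, 0.0095]
tool_rot: [-0.0, 0.998, -0.06, 0.001]
force: [-0.2, -1.7, 6.6]
gripper_width: 0.0455
t 27.5 p [431.4 357.    9.5] ang -6.9 w 45.5 F [-0.2 -1.7  6.6] q [ 0.57  0.59  1.8  -0.    0.75  0.69]
```

```bash
python3 -m handwheel '[[-0.2,0,0,-20,0,0,0],[-0.2,0,0,-70,0,0,0],[-0.2,0,0,-125,0,0,0],[-0.2,0,0,-133,0,0,0],[-0.2,0,0,-133,0,0,0]]'; python3 to.py 461.5,-268,141,-4 461.5,40,141,-5
```

```text
time_s: 28.12
eef_pos: [0.4308, 0.3568, 0.1417]
tool_rot: [-0.0, 0.998, -0.06, 0.0]
force: [-0.6, 0.2, -1.4]
gripper_width: 0.0451
t 28.125 p [430.8 356.8 141.7] ang -6.9 w 45.1 F [-0.6  0.2 -1.4] q [0.57 0.4  1.7  0.   1.04 0.69]
461.5,-268,141,-4 -> [1.051e+02 6.166e+02 3.000e-01] [-0.001 -0.001 -0.05 ]
461.5,40,141,-5 -> [ 68.3 310.8   0.5] [-0.001 -0.001 -0.033]
```

```bash
python3 -m handwheel '[[-0.2,7,38,0,0,0,-0.01],[-0.2,16,93,0,0,0,-0.02],[-0.2,26,150,0,0,0,-0.03],[-0.2,36,208,0,0,0,-0.04],[-0.2,46,266,0,0,0,-0.05],[-0.2,56,324,0,0,0,-0.05],[-0.2,65,382,0,0,0,-0.05],[-0.2,75,440,0,0,0,-0.05],[-0.2,85,498,0,0,0,-0.05],[-0.2,94,550,0,0,0,-0.05],[-0.2,101,590,0,0,0,-0.05],[-0.2,105,616,0,0,0,-0.05]]'; python3 -m handwheel '[[-0.2,0,0,0,0,0,0],[-0.2,0,0,0,0,0,0],[-0.2,0,0,0,0,0,0]]'; python3 to.py 461.5,-268,64,-4
```

```text
time_s: 29.62
eef_pos: [0.4601, -0.2688, 0.139]
tool_rot: [-0.001, 0.999, -0.036, -0.001]
force: [0.3, 0.2, -1.4]
gripper_width: 0.0451
time_s: 30.0
eef_pos: [0.4607, -0.2659, 0.1406]
tool_rot: [-0.001, 0.999, -0.034, -0.001]
force: [-0.1, 0.1, -1.6]
gripper_width: 0.0454
t 30.0 p [ 460.7 -265.9  140.6] ang -3.9 w 45.4 F [-0.1  0.1 -1.6] q [-0.65  0.37  1.76  0.    1.02 -0.58]
461.5,-268,64,-4 -> [ 1.   2.2 76.6] [-0.001  0.002  0.001]
```

```bash
python3 -m handwheel '[[-0.2,1,2,25,0,0,0],[-0.2,1,2,50,0,0,0],[-0.2,1,2,65,0,0,0],[-0.2,1,2,71,0,0,0],[-0.2,1,2,74,0,0,0],[-0.2,1,2,75,0,0,0],[-0.2,1,2,75,0,0,0]]'; python3 -m handwheel '[[-0.2,0,0,1,0,0,0],[-0.2,0,0,2,0,0,0],[-0.2,0,0,2,0,0,0]]'
```

```text
time_s: 30.88
eef_pos: [0.4625, -0.2698, 0.0668]
tool_rot: [0.0, 0.999, -0.035, 0.0]
force: [-0.2, 0.1, -1.3]
gripper_width: 0.045
time_s: 31.25
eef_pos: [0.4621, -0.2695, 0.0643]
tool_rot: [-0.0, 0.999, -0.035, -0.0]
force: [0.6, 0.0, -1.1]
gripper_width: 0.0449
```

```bash
python3 -m handwheel '[[-0.2,0,0,1,0,0,0],[-0.2,0,0,2,0,0,0],[-0.2,0,0,2,0,0,0]]'
```

```text
time_s: 31.62
eef_pos: [0.4622, -0.2695, 0.0625]
tool_rot: [-0.0, 0.999, -0.035, -0.0]
force: [-0.6, -0.6, 2.8]
gripper_width: 0.0451
```

Contact. Release and retreat upward, then away so the cameras see the case.

```bash
python3 -m handwheel '[[0.3,0,0,0,0,0,0],[0.3,0,0,0,0,0,0],[0.3,0,0,0,0,0,0],[0.3,0,0,-20,0,0,0],[0.8,0,0,-75,0,0,0],[0.8,0,0,-100,0,0,0],[0.8,0,-60,-110,0,0,0],[0.8,0,-120,-110,0,0,0],[0.8,0,-180,-110,0,0,0],[0.8,0,-240,-110,0,0,0],[0.8,0,-300,-110,0,0,0],[0.8,0,-350,-110,0,0,0]]'; python3 -m handwheel '[[0.8,0,-60,0,0,0,0],[0.8,0,-120,0,0,0,0],[0.8,0,-180,0,0,0,0],[0.8,0,-220,0,0,0,0],[0.8,0,-220,0,0,0,0],[0.8,0,-220,0,0,0,0]]'; python3 to.py; python3 - <<'E'
from h import *
save(cv2.resize(optics.grab_frame('side')[80:300,130:450],None,fx=2.4,fy=2.4),'p5.png')
save(optics.grab_frame('top'),'p5t.png')
E
```

```text
time_s: 33.12
eef_pos: [0.4865, 0.0818, 0.1724]
tool_rot: [-0.0, 0.999, -0.035, 0.0]
force: [1.1, -0.1, -0.2]
gripper_width: 0.0765
time_s: 33.88
eef_pos: [0.5016, 0.2986, 0.172]
tool_rot: [0.0, 0.999, -0.035, -0.0]
force: [0.8, -1.6, -0.5]
gripper_width: 0.0768
t 33.875 p [501.6 298.6 172. ] ang -4.0 w 76.8 F [ 0.8 -1.6 -0.5] q [ 0.42  0.4   1.61 -0.    1.13  0.49]
```

View pics/p5.png

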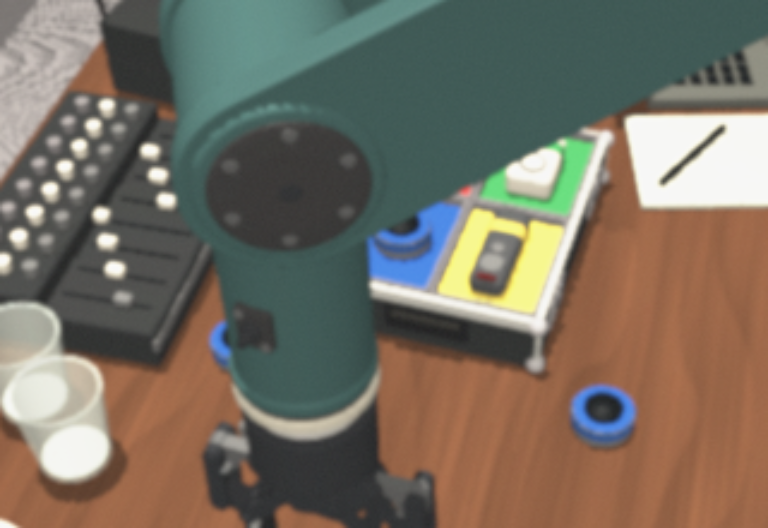

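View pics/p5t.png

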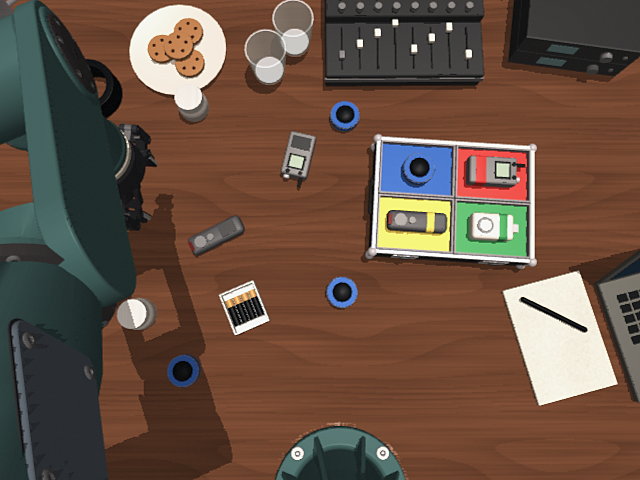

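```bash
python3 - <<'E'
from h import *
im=optics.grab_frame('top');o=(365,130);s=4
c=cv2.resize(im[130:270,365:545,::-1],None,fx=s,fy=s,interpolation=cv2.INTER_CUBIC).copy()
for g in [(562,-272,86,84,50,.079),(472,-138,86,105,36,.077),(461.5,-269,86,72,46,.079),(572,-144,0,56,56,.073)]: drawbox(c,'top',g[:2],*g[2:],s,np.array(o),(255,0,255))
cv2.imwrite('pics/f.png',c)
E
```

```text
(no output)
```

View pics/f.png

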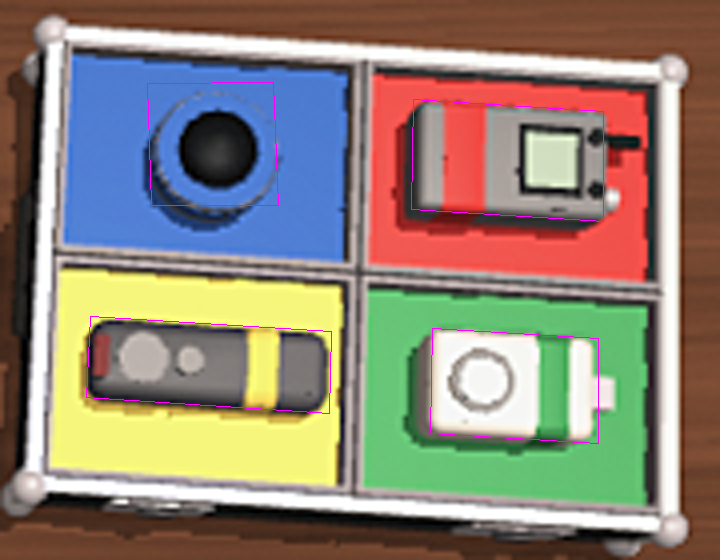

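All four devices lie flat and centred in their matching trays, close to the expected outlines. Signing off.

```bash
python3 -c "
from h import *
print(ticket.sign_off())"
```

```text
the job is handed in; nothing more can be done
None
```

I packed all four taped devices into the case and handed the job in at about 34 s of the 102 s allowed; no verdict is reported. The red belt pack, blue table mic, yellow remote and green sharer each went into the tray of their own colour. The table mic is the one that lay farthest to the robot's left.

I lowered each device until the wrist force showed contact with the liner. While setting down the table mic, the wrist force reached about 31 N before I backed off and released it. That is below the 120 N wrist-force limit.

- **Devices in trays:** the last top picture shows all four face up in the right trays. Their outlines are within about 5 mm of where I aimed, well inside the allowed offsets.
- **Side view:** the arm hid part of the red tray in the final side picture. An earlier side picture had already shown the belt pack seated there.
- **Visitors' devices:** in the last top picture both lie where they were at the start. I judged this by eye from the pictures and did not measure it.
- **Gripper:** it was empty and clear of everything at the end.

No check failed. The only disagreement was the two cameras differing by up to about 4 mm on the devices' starting positions, which did not affect the grasps.

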